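# Release the eccentric and seat the harmonica in its fixture

### The job

On the seating fixture, first push the cam's lever round to its stop so that the cam's low point faces the roller, and only then push the slide forward by its upright rear plate until its jaw has the harmonica fully home against the fence blocks. Let only the jaw move the harmonica: do not touch or lift it, and leave the tuner, scraper and reed lifter where they lie.

Things in the scene. Friction and masses are not known exactly. Their poses are not given: they have to be found in the camera images.
- jig: The fixture: fixed beech base plate 235 x 150 x 12 mm on the desk, yaw within 0.5 rad of straight ahead. Origin on the desk under the cam's pivot; x = forward (the way the slide moves), y left, z up. Plate spans x -95 to 140, y -75 to 75 mm, top at z 12 mm. Side guides for the harmonica: inner faces at y +-55.5, x 78 to 137, top at z 22 mm.
- fence (a point): Midway between the two steel fence blocks at the fixture's front end, in the plane of their rear faces (x 125 mm of the fixture), 20 mm above the desk. Each block is 22 mm wide, centred 36 mm left or right of this point, its top 28 mm above the desk. The harmonica is home when its front face lies against both.
- pivot (a point): Top of the cam's pivot hub, on the cam's vertical axis, 43 mm above the desk, at x 0, y 0 of the fixture. The cam below it is a 56 mm steel disc set 14 mm off the pivot (rim 14 mm from the pivot at its low point, 42 mm at its high point), 22 to 34 mm above the desk.
- cam (a joint): Cam angle, rad. 0 = at its stop, low point facing the slide's roller, lever straight left (fixture +y). Grows clockwise seen from above: at 1.57 the lever points forward (+x), at the other stop, 2.8, to the right and slightly forward. Starts at 1.5 to 2.5, so push the lever counter-clockwise. Stiff friction 0.3 N m (6 N at the thumb plate), no spring: it stays where left.
- thumb (a point): Centre of the thumb plate, upright on the outer end of the cam's lever, 52 mm from the pivot, 57 mm above the desk: 36 mm long along the lever, 8 mm thick, 42 to 72 mm above the desk. Site y points outward along the lever; x is the plate's normal, to its clockwise side: push on that face. Lever arm below: 14 mm wide, 36 to 42 mm above the desk, passes over jaw and harmonica.
- slide (a joint): Travel of the follower slide, m. 0 = fully back, grows forward (fixture +x); starts at 0 to 0.003. With the cam at its low point it runs free until, at about 0.030, the jaw has the harmonica against the fence (the cam itself stops it at 0.032). With the cam turned away, the roller strikes the cam's rim early. Friction 2.5 N, no spring.
- push_face (a point): Centre of the rear face of the slide's upright push plate, 40 mm above the desk, at x -66 mm + travel, y 0 of the fixture. Plate 50 mm wide, 10 mm thick, top 58 mm above the desk; behind it only the bare base plate. Just ahead of it stands the 12 mm roller that meets the cam.
- jaw_face (a point): Centre of the front face of the slide's jaw, 20 mm above the desk, at x 68 mm + travel of the fixture. The jaw is 102 mm wide and 13 to 28 mm above the desk, joined to the push plate by two low side rails.
- harmonica: Chromed ten-hole harmonica 102 x 27 x 20 mm, about 110 g, loose on the base plate between jaw and fence, long along its y (the fixture's y), holes forward. Origin at the centre of its underside; fully home this is at x 111.5 mm, y about 0, z 12 mm of the fixture.
- tuner: Grey plastic electronic tuner 65 x 105 x 18 mm lying on the desk left of the fixture; origin at the centre of its underside. Bystander.
- scraper: Reed scraper lying on the desk right of the fixture, 180 mm long along its x, 14 mm thick rosewood handle towards -x, narrow stainless blade towards +x; origin under the front end of the handle. Bystander.
- lifter: Brass reed lifter, a small flat spatula 136 mm long along its x, 4 mm thick, 16 mm wide at its +x end, lying right of the scraper; origin on its underside near the middle. Bystander.
There are look-alikes about, which are no part of the job. Of the things like the harmonica, leave any that is blue; of the rest the larger one is meant.

How it is judged:
On the way:
1. the cam is at its low point (within 0.25 rad of its stop) while the slide is still back (under 8 mm of travel) (value of joint cam below 0.25 rad and value of joint slide below 0.008 m), for 0.2 s.
At the end, for the whole second after the job is handed in: The cam is within 0.25 rad of its low-point stop, the slide is at least 26.5 mm forward, and the harmonica lies at rest, flat on the base plate, square within 0.06 rad and within 3 mm of the fence blocks (value of joint cam below 0.25 rad and value of joint slide above 0.0265 m and x of harmonica in the frame of jig above 0.1085 m and z of harmonica in the frame of jig below 0.015 m and angle between the y axis of harmonica and the y axis of jig, either way round below 0.06 rad and linear speed of harmonica below 0.01 m/s); the robot touches nothing.
It fails at once if the slide is pushed forward (8 mm or more) before the cam is at its low point (value of joint slide above 0.008 m and value of joint cam above 0.35 rad).
It fails at once if the harmonica is touched by the robot (contact force between any of the arm, the fingers and harmonica above 0.5 N).
It fails at once if the harmonica is lifted more than 8 mm off the base plate (z of harmonica in the frame of jig above 0.02 m).
It fails at once if the tuner, scraper or reed lifter is moved more than 20 mm (distance of any of tuner, scraper, lifter from where it was at the start of the episode above 0.02 m).
It also fails if it takes over 43 s, if anything falls off the work surface, if the arm or the gripper's body presses on something with over 40 N, if the wrist force passes 120 N, or if a joint passes its speed limit or range.

### The arm

A 6-joint arm with a two-finger parallel gripper is mounted at the origin on the work surface. World frame = base frame: x ahead of the robot, y to its left, z up, the work surface at z = 0. Lengths are in m, angles in rad, forces in N, time in s.
With the tool pointing down it reaches from about 0.35 to 0.85 m from the base axis. Payload 8.1 kg.
Tool frame: the origin (TCP) lies on the mounting face of the last link; the fingertips stand 186 mm ahead of it and the grasp point (between the pads) lies 167 mm ahead of it (grip_point_offset is the distance from the TCP to the grasp point, in m); z points along the fingers, y is the direction in which the jaws open and shut (so a half turn about z gives the same grasp; the last joint's range is limited). The gripper opens to 93 mm and grips with 3 to 60 N. Pads are 15 mm wide; open, the fingers measure 128 mm over their backs; the gripper's body (75 mm by 188 mm) begins 65 mm behind the grasp point.
Start: joints at [1.06, 0.13, 1.488, -0, 1.523, -0.085], TCP at [0.248, 0.546, 0.405] pointing down, gripper open.
Joint ranges: [-2.96, 2.96], [-0.89, 2.26], [0.02, 2.5], [-1.34, 4.48], [0, 2.73], [-2.66, 2.66]. Speed limits (rad/s): [2.39, 2.39, 2.79, 3.14, 3.14, 3.14].

### API

Orientations are given as a rotation vector (axis times angle).
In Python, from plant import read_state, read_camera, close_job, grip_point_offset gives the robot as it stands.
- The arm moves only by the shell command python3 -m creep 'ROWS' [OPENING] [FORCE]. ROWS is JSON, a list of rows, each a list of 2 entries, a list of its own where there are three numbers: the shift along the tool's x, y, z in cm, then the turn, a rotation vector about the tool's x, y, z in degrees. In form: [[[tx, ty, tz], [rx, ry, rz]], ...]. A call has 1 to 12 rows; each row shifts and turns the commanded pose from where the row before left it, along the tool's axes as they then stand; what a row does not reach is not made up. A row lasts 1/12 s, in which the tool goes at most 41.7 mm and 7.16 degrees, less where a joint would pass 70% of its speed; a pose out of reach is approached as far as the arm can. A call is refused whole if a number of a shift passes 4.17 or a number of a turn 7.16, either way. A call with a gripper value outside its range is refused whole. OPENING is the opening in per cent of the stroke, from 0 (shut) to 100 (fully open), set as the call begins (- or left out, the last holds). The fingers move at their own pace and stop on an object; FORCE is the grip in N (left out, the last holds). Time passes only in rows, so rows that do not move let the fingers close. It gives the time, the measured TCP pose, the force and the opening at its end, in the units of the state.
- read_state(): the state, without advancing time (a new reading comes with each control period).
- read_camera(name): name is "side" or "top"; returns a dict with "img" (420x560x3 uint8, red, green, blue), "K" (3x3 intrinsics, pixels), "T" (4x4, takes a point from camera to world coordinates). Camera axes: x right, y down, z forward; pixel columns grow to the right and rows downward; lengths in m; the calibration is good to about 2 mm. A picture is of the moment at which its call begins. There is no depth.
- close_job(): hands the job in, once; it reports no verdict.
The state is a dict: "t": time; "q": joint angles; "dq": joint speeds; "joint_torque": joint torques, N m; "tool_pos": TCP position; "orientation": TCP orientation; "force": force on the tool from outside, world axes, zero at the start; "wrist_torque": the same for the moment, N m; "opening": finger opening in m.
Only numpy, scipy, OpenCV 4.12 (cv2) and the standard library are available. Lean on these libraries where they do the work, as an engineer would, in place of code of your own. Each camera call takes 0.05 s, during which the arm holds its last target.

## Working session

There is one attempt and no reset: what is moved stays moved. The work goes in short steps, Python scripts to look and compute and a shell command to move; the robot and the scene stay as the last step left them, time stands still between calls to the robot, and variables do not carry over. Pictures are saved under pics/ and viewed, and the job is handed in when it is done.

```bash
mkdir -p pics; ls
python3 - <<'E'
from plant import *
import cv2
s=read_state();print(s)
for n in("top","side"):
    c=read_camera(n);cv2.imwrite(f"pics/{n}0.png",c["img"][:,:,::-1]);print(n,c["K"],c["T"])
print(grip_point_offset)
E
```

```text
pics
{'t': 0.0, 'q': array([ 1.05960881e+00,  1.31173173e-01,  1.48928051e+00, -8.78678368e-06,
        1.52299593e+00, -8.54269054e-02]), 'dq': array([-3.85886155e-05,  5.14855770e-04, -3.70961168e-04,  7.34859789e-04,
       -9.99117327e-04, -1.12719826e-03]), 'joint_torque': array([-9.42757179e-04, -5.59817362e+01, -4.91768789e+01,  7.65357306e-02,
        3.50624369e-02,  2.41891883e-05]), 'tool_pos': array([0.2476918 , 0.54623664, 0.40367928]), 'orientation': array([-6.63628869e-01, -3.07014937e+00,  2.79165882e-03]), 'force': array([ 1.0065464 , -0.53800886,  1.05198084]), 'wrist_torque': array([-0.05565878,  0.02928695,  0.0026019 ]), 'opening': 0.09288647106271859}
top [[492.00376502   0.         283.72160467]
 [  0.         492.00376502 215.28378083]
 [  0.           0.           1.        ]] [[ 0.01269877 -0.99380532  0.11040712  0.5624448 ]
 [-0.99925347 -0.0166417  -0.03486478  0.05839414]
 [ 0.03648617 -0.10988196 -0.99327474  1.02074137]
 [ 0.          0.          0.          1.        ]]
side [[418.9278295    0.         277.71144915]
 [  0.         418.9278295  210.57029438]
 [  0.           0.           1.        ]] [[ 0.83641463 -0.36571822  0.40824105  0.28268957]
 [-0.54794198 -0.57566655  0.60693295 -0.50400904]
 [ 0.01304429 -0.73134001 -0.68188829  0.65936728]
 [ 0.          0.          0.          1.        ]]
0.1673
```

View pics/top0.png

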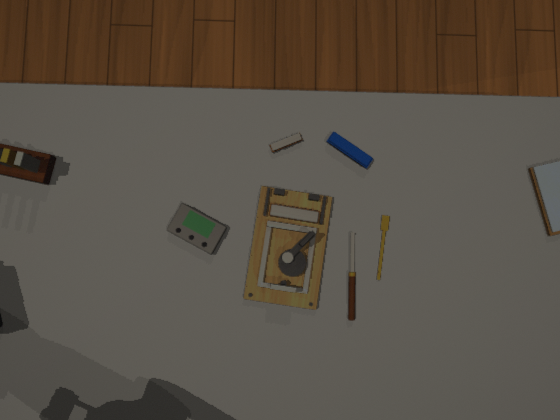

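View pics/side0.png

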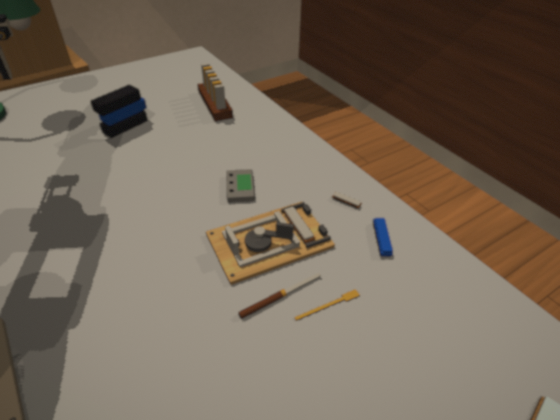

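The top view shows the fixture at about (290, 248), the cam hub near (288, 257) and the lever pointing up and right to about (310, 240). The tuner is on the left at (198, 229), and the scraper (352, 275) and lifter (384, 247) are on the right. The blue look-alike is at (350, 150) and the small one at (286, 143). I'll zoom in and measure the plate next.

```bash
cat > h.py <<'E'
import numpy as np,cv2
from plant import *
def ray(c,uv,z):
    d=c["T"][:3,:3]@np.linalg.solve(c["K"],[uv[0],uv[1],1.]);o=c["T"][:3,3]
    return o+d*(z-o[2])/d[2]
def proj(c,p):
    T=np.linalg.inv(c["T"]);q=c["K"]@(T[:3,:3]@np.asarray(p)+T[:3,3]);return q[:2]/q[2]
def crop(c,x0,y0,w,h,s,fn):
    cv2.imwrite(fn,cv2.resize(c["img"][y0:y0+h,x0:x0+w,::-1],None,fx=s,fy=s,interpolation=cv2.INTER_CUBIC))
E
python3 - <<'E'
from h import *
c=read_camera("top");crop(c,230,175,120,145,4,"pics/tz.png")
s=read_camera("side");crop(s,195,190,150,100,5,"pics/sz.png")
for n,cc,(x0,y0,x1,y1) in(("top",c,(235,180,345,315)),("side",s,(195,195,345,285))):
    hsv=cv2.cvtColor(cc["img"],cv2.COLOR_RGB2HSV)
    m=cv2.inRange(hsv,(8,70,60),(30,255,255));k=np.zeros_like(m);k[y0:y1,x0:x1]=m[y0:y1,x0:x1]
    cn,_=cv2.findContours(k,cv2.RETR_EXTERNAL,cv2.CHAIN_APPROX_NONE)
    h=cv2.convexHull(max(cn,key=cv2.contourArea))
    e=cv2.approxPolyN(h,4,ensure_convex=True).reshape(-1,2) if n=="side" else None
    W=np.array([ray(cc,p,0.012)[:2] for p in h[:,0]],np.float32)
    r=cv2.minAreaRect(W);b=cv2.boxPoints(r);print(n,r,b.round(4).tolist(),[proj(cc,[*p,0.012]).round(1).tolist() for p in b])
E
```

```text
top ((0.6098970770835876, 0.01329696923494339), (0.15049850940704346, 0.2347421497106552), 82.04280853271484) [[0.4832000136375427, -0.04500000178813934], [0.7156999707221985, -0.07750000059604645], [0.7365999817848206, 0.07159999758005142], [0.5041000247001648, 0.10409999638795853]] [[316.0, 309.7], [332.2, 196.4], [260.7, 185.2], [242.5, 298.5]]
side ((0.6082791090011597, 0.00940818339586258), (0.1580962836742401, 0.23690742254257202), 82.21420288085938) [[0.48019999265670776, -0.05290000140666962], [0.714900016784668, -0.08500000089406967], [0.736299991607666, 0.07169999927282333], [0.5016000270843506, 0.10379999876022339]] [[230.1, 285.1], [337.0, 246.2], [301.6, 200.3], [204.0, 230.8]]
```

View pics/tz.png

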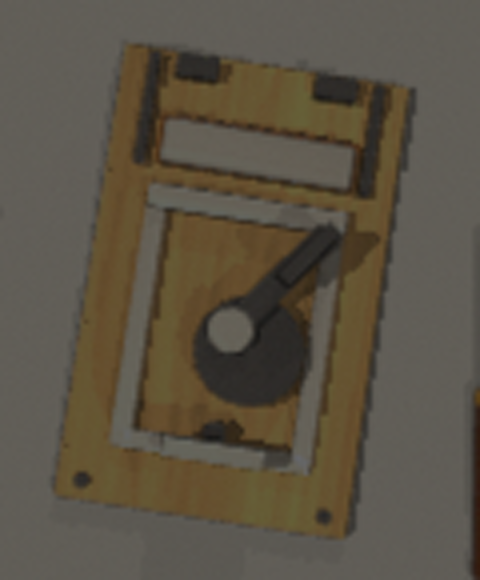

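View pics/sz.png

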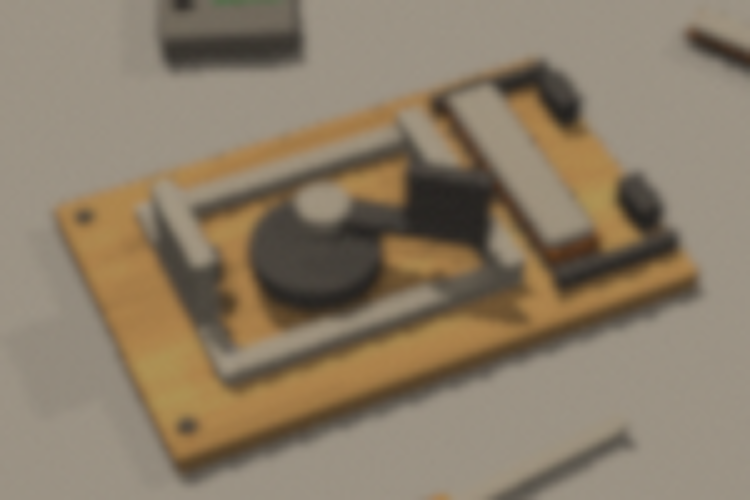

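The crops show the hub top at tz (230, 330) and the lever's thumb plate running from tz (280, 283) to (338, 232), pointing forward and right. The harmonica is cream and sits inside the guides. The plate measures 150.5 x 234.7 mm, which matches. I'll check the frame and pivot against each other.

```bash
cat >> h.py <<'E'
yaw=np.arctan2(-0.0325,0.2325); ex=np.array([np.cos(yaw),np.sin(yaw)]);ey=np.array([-ex[1],ex[0]])
O=np.array([0.6099,0.0133])-0.0225*ex
def tow(x,y): return O+x*ex+y*ey
def toj(p): d=np.asarray(p)[:2]-O; return np.array([d@ex,d@ey])
E
python3 - <<'E'
from h import *
from scipy.spatial.transform import Rotation as R
c=read_camera("top");s=read_camera("side")
print(yaw,O)
P=lambda u,v:(230+u/4,175+v/4)
S=lambda u,v:(195+u/5,190+v/5)
print("hub",toj(ray(c,P(230,330),.043)),toj(ray(s,S(323,203),.043)))
for p in((280,283),(326,228),(338,236),(290,290)): print("thumb",toj(ray(c,P(*p),.072)))
print("thumb side",toj(ray(s,S(410,175),.072)),toj(ray(s,S(490,183),.072)))
print("plate",[toj(ray(c,P(*p),.058)) for p in((140,440),(292,462))])
print("plate side",[toj(ray(s,S(*p),.058)) for p in((153,190),(205,268),(165,180),(222,258))])
print("harm",[toj(ray(c,P(*p),.032)) for p in((165,117),(358,148),(354,191),(160,160))])
st=read_state();M=R.from_rotvec(st["orientation"]).as_matrix();print(M.round(3))
print("grip jig",toj(st["tool_pos"]))
E
```

```text
-0.13888501552021304 [0.58761665 0.01641488]
hub [-0.00043093 -0.00097382] [ 3.90409701e-05 -2.29129557e-03]
thumb [ 0.02468986 -0.02029388]
thumb [ 0.05443958 -0.03843652]
thumb [ 0.05149232 -0.04475886]
thumb [ 0.02208999 -0.025569  ]
thumb side [ 0.02675013 -0.0285326 ] [ 0.05362032 -0.04570627]
plate [array([-0.0600075 ,  0.03476952]), array([-0.05940559, -0.03970591])]
plate side [array([-0.06480184,  0.01926253]), array([-0.06111827, -0.02905737]), array([-0.05844576,  0.02259715]), array([-0.05320838, -0.02688688])]
harm [array([0.10122561, 0.04731419]), array([ 0.10080505, -0.05185949]), array([ 0.07879501, -0.05298852]), array([0.07917711, 0.04643942])]
[[-0.911  0.413 -0.   ]
 [ 0.413  0.911 -0.001]
 [ 0.    -0.001 -1.   ]]
grip jig [-0.40993792  0.47782016]
```

```bash
cat >> h.py <<'E'
from scipy.spatial.transform import Rotation as R
def where():
    st=read_state();M=R.from_rotvec(st["orientation"]).as_matrix();p=st["tool_pos"]
    yj=np.degrees(np.arctan2(M[1,1],M[0,1])-yaw)
    print("t",round(st["t"],2),"jig xy mm",(toj(p)*1000).round(1),"tip z mm",round((p[2]-.186)*1000,1),"tooly jig deg",round(yj,2),"tilt",M[:,2].round(4),"F",st["force"].round(1),"q",st["q"].round(2),"op",round(st["opening"],4))
    return p,M
def shift(x,y,tipz):  # jig mm -> tool cm
    p,M=where();t=np.array([*tow(x/1000,y/1000),tipz/1000+.186]);print("shift cm",(M.T@(t-p)*100).round(2))
E
python3 -c "
from h import *
shift(20.3,-53.5,218)"
```

```text
t 0.3 jig xy mm [-409.9  477.8] tip z mm 218.4 tooly jig deg 73.56 tilt [-3.e-04 -6.e-04 -1.e+00] F [-0.5  0.  -0.8] q [ 1.06  0.13  1.49 -0.    1.52 -0.09] op 0.0927
shift cm [-56.3  -38.79   0.06]
```

```bash
python3 -m creep '[[[-1.5,-1,0],[0,0,0]],[[-2.8,-1.94,0],[0,0,0]],[[-2.8,-1.94,0],[0,0,0]],[[-2.8,-1.94,0],[0,0,0]],[[-2.8,-1.94,0],[0,0,0]],[[-2.8,-1.94,0],[0,0,0]],[[-2.8,-1.94,0],[0,0,0]],[[-2.8,-1.94,0],[0,0,0]],[[-2.8,-1.94,0],[0,0,0]],[[-2.8,-1.94,0],[0,0,0]],[[-2.8,-1.94,0],[0,0,0]],[[-2.8,-1.94,0],[0,0,0]]]' 0 20
python3 -m creep '[[[-2.8,-1.94,0],[0,0,7]],[[-2.8,-1.94,0],[0,0,-7]],[[-2.8,-1.94,0],[0,0,0]],[[-2.8,-1.94,0],[0,0,0]],[[-2.8,-1.94,0],[0,0,0]],[[-2.8,-1.94,0],[0,0,0]],[[-2.8,-1.94,0],[0,0,0]],[[-1.5,-1,0],[0,0,0]],[[0,0,0],[0,0,0]]]'
python3 -m creep '[[[0,0,0],[0,0,7]],[[0,0,0],[0,0,7]],[[0,0,0],[0,0,7]],[[0,0,0],[0,0,7]],[[0,0,0],[0,0,7]],[[0,0,0],[0,0,7]],[[0,0,0],[0,0,7]],[[0,0,0],[0,0,7]],[[0,0,0],[0,0,7]],[[0,0,0],[0,0,7]],[[0,0,0],[0,0,7]],[[0,0,0],[0,0,7]]]'
python3 -c "
from h import *
shift(20.3,-53.5,120)"
```

```text
t: 1.3
tool_pos: [0.4502, 0.208, 0.4049]
orientation: [0.664, 3.07, 0.0]
force: [0.4, 0.5, 0.3]
opening: 0.0175
t: 2.05
tool_pos: [0.5781, -0.015, 0.4043]
orientation: [0.675, 3.068, -0.002]
force: [-0.1, 0.4, -0.8]
opening: 0.0005
t: 3.05
tool_pos: [0.5766, -0.0108, 0.4048]
orientation: [-2.556, -1.826, -0.0]
force: [-0.5, 0.5, 0.2]
opening: 0.0005
t 3.05 jig xy mm [ -7.1 -28.5] tip z mm 218.8 tooly jig deg -10.97 tilt [-2.e-04  3.e-04 -1.e+00] F [-0.5  0.5  0.2] q [-0.11  0.07  1.55  0.    1.52  0.22] op 0.0005
shift cm [-1.93  3.17  9.87]
```

```bash
python3 -m creep '[[[0,0,0],[0,0,7]],[[0,0,0],[0,0,7]],[[0,0,0],[0,0,7]],[[0,0,0],[0,0,7]],[[0,0,0],[0,0,0]]]'
python3 - <<'E'
from h import *
shift(20.3,-53.5,120)
c=read_camera("top");crop(c,210,160,160,160,4,"pics/t1.png")
E
```

```text
t: 3.47
tool_pos: [0.5766, -0.0109, 0.4047]
orientation: [-2.922, -1.153, 0.0]
force: [0.5, -0.5, 0.2]
opening: 0.0003
t 3.47 jig xy mm [ -7.1 -28.6] tip z mm 218.7 tooly jig deg -38.97 tilt [-2.e-04  2.e-04 -1.e+00] F [ 0.5 -0.5  0.2] q [-0.11  0.07  1.55  0.    1.52  0.71] op 0.0003
shift cm [-0.21  3.7   9.87]
```

View pics/t1.png

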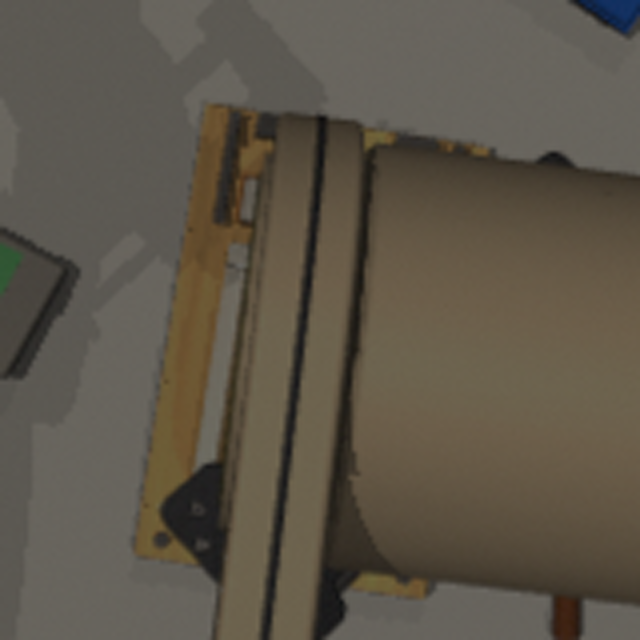

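The arm hides the fixture in the top view, so I'll use the side camera here.

```bash
python3 -m creep '[[[0,1.8,2],[0,0,0]],[[-0.2,1.9,2],[0,0,0]],[[0,0,3],[0,0,0]],[[0,0,3],[0,0,0]],[[0,0,0],[0,0,0]]]'
python3 - <<'E'
from h import *
shift(20.3,-53.5,48)
c=read_camera("side");crop(c,185,130,180,150,4,"pics/s2.png")
E
```

```text
t: 3.93
tool_pos: [0.5983, -0.0395, 0.2975]
orientation: [-2.911, -1.165, 0.015]
force: [-2.1, 0.9, -1.6]
opening: 0.0004
t 3.93 jig xy mm [ 18.3 -53.9] tip z mm 111.5 tooly jig deg -38.42 tilt [-0.0108  0.0018 -0.9999] F [-2.1  0.9 -1.6] q [-0.15  0.21  1.6   0.    1.34  0.66] op 0.0004
shift cm [0.19 0.19 6.34]
```

View pics/s2.png

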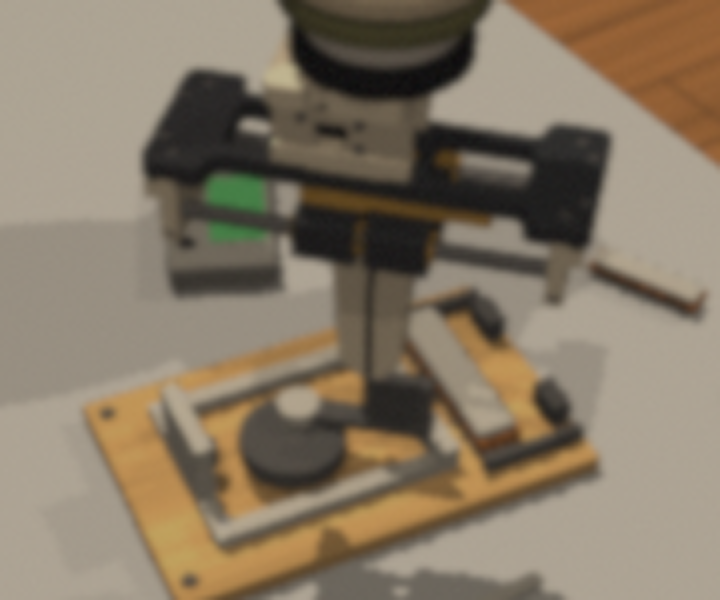

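The fingertips are about 110 mm up at s2 (375, 375), and the thumb plate is just beyond them at (400, 405). Both agree with the plan, so I'll descend on the plate's clockwise side.

```bash
python3 -m creep '[[[0,0,0],[0,0,0]],[[0,0,0],[0,0,0]]]'; python3 -c "
from h import *
shift(20.3,-53.5,48)"
python3 -m creep '[[[0,0,1.5],[0,0,0]],[[0,0,1.5],[0,0,0]],[[0,0,1.5],[0,0,0]],[[0,0,1.5],[0,0,0]],[[0,0,0.8],[0,0,0]],[[0,0,0.3],[0,0,0]],[[0,0,0],[0,0,0]],[[0,0,0],[0,0,0]]]'
python3 - <<'E'
from h import *
shift(20.3,-53.5,48)
c=read_camera("side");crop(c,185,130,180,150,4,"pics/s3.png")
E
```

```text
t: 4.15
tool_pos: [0.6017, -0.0397, 0.3074]
orientation: [2.916, 1.163, 0.005]
force: [0.3, 1.0, -0.1]
opening: 0.0003
t 4.15 jig xy mm [ 21.7 -53.7] tip z mm 121.4 tooly jig deg -38.55 tilt [ 3.4e-03 -5.0e-04 -1.0e+00] F [ 0.3  1.  -0.1] q [-0.15  0.2   1.59  0.    1.35  0.66] op 0.0003
shift cm [-0.09 -0.14  7.34]
t: 4.82
tool_pos: [0.6015, -0.0399, 0.2353]
orientation: [2.918, 1.161, 0.003]
force: [-0.1, 0.7, -0.1]
opening: 0.0004
t 4.82 jig xy mm [ 21.6 -53.9] tip z mm 49.3 tooly jig deg -38.64 tilt [ 2.1e-03 -3.0e-04 -1.0e+00] F [-0.1  0.7 -0.1] q [-0.15  0.28  1.64  0.    1.22  0.66] op 0.0004
shift cm [-0.05 -0.12  0.13]
```

View pics/s3.png

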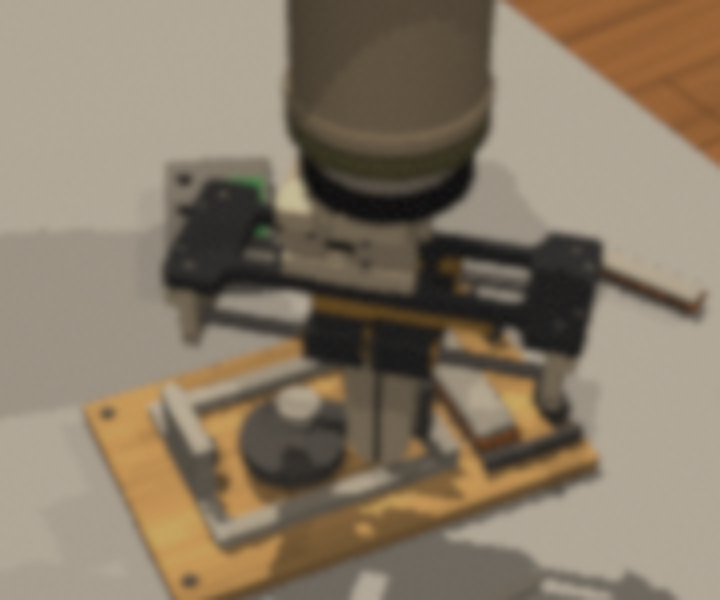

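```bash
python3 -m creep '[[[0.5,0,0.1],[0,0,0]],[[0.5,0,0],[0,0,0]],[[0.4,0,0],[0,0,0]],[[0.3,0,0],[0,0,0]],[[0,0,0],[0,0,0]],[[0,0,0],[0,0,0]]]'
python3 -c "
from h import *
where()"
python3 -m creep '[[[0.355,0.07,0],[0,0,-4]],[[0.355,0.07,0],[0,0,-4]],[[0.355,0.07,0],[0,0,-4]],[[0.355,0.07,0],[0,0,-4]],[[0,0,0],[0,0,0]]]'
python3 - <<'E'
from h import *
where()
c=read_camera("side");crop(c,185,130,180,150,4,"pics/s4.png")
E
```

```text
t: 5.37
tool_pos: [0.6134, -0.0281, 0.2328]
orientation: [2.919, 1.162, 0.0]
force: [-0.6, -0.9, 0.8]
opening: 0.0006
t 5.37 jig xy mm [ 31.7 -40.5] tip z mm 46.8 tooly jig deg -38.64 tilt [ 1.e-04 -1.e-04 -1.e+00] F [-0.6 -0.9  0.8] q [-0.13  0.31  1.61 -0.    1.22  0.68] op 0.0006
t: 5.78
tool_pos: [0.6244, -0.0198, 0.2327]
orientation: [2.725, 1.562, -0.003]
force: [-3.4, -5.4, 3.7]
opening: 0.0008
t 5.78 jig xy mm [ 41.4 -30.8] tip z mm 46.7 tooly jig deg -22.4 tilt [-0.0014 -0.0012 -1.    ] F [-3.4 -5.4  3.7] q [-0.11  0.34  1.57 -0.    1.23  0.42] op 0.0008
```

View pics/s4.png

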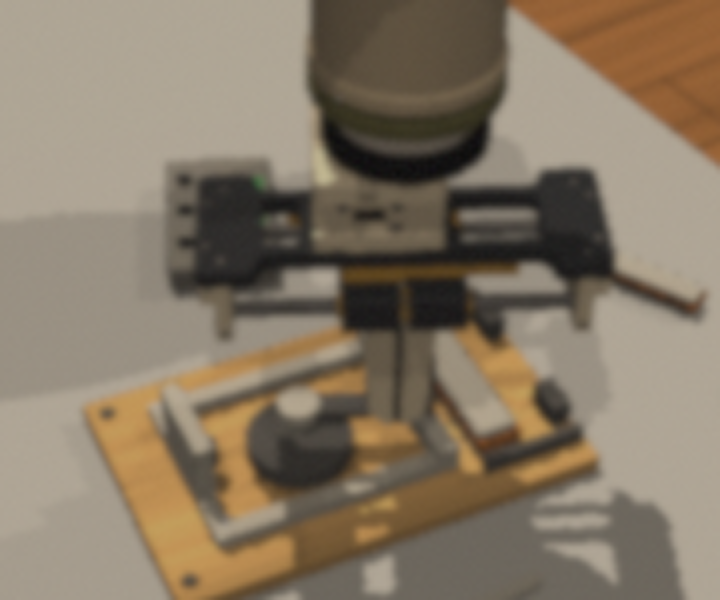

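The cam has turned with the lever, and the contact force of about 6 N is what the friction should give. I'll continue round the arc.

```bash
python3 -m creep '[[[0.355,0.07,0],[0,0,-4]],[[0.355,0.07,0],[0,0,-4]],[[0.355,0.07,0],[0,0,-4]],[[0.355,0.07,0],[0,0,-4]],[[0.355,0.07,0],[0,0,-4]],[[0.355,0.07,0],[0,0,-4]],[[0.355,0.07,0],[0,0,-4]],[[0.355,0.07,0],[0,0,-4]],[[0.355,0.07,0],[0,0,-4]],[[0.355,0.07,0],[0,0,-4]],[[0.355,0.07,0],[0,0,-4]],[[0.355,0.07,0],[0,0,-4]]]'
python3 - <<'E'
from h import *
p,M=where()
a=M[:2,:2].T@(p[:2]-O);print("rel tool mm",a*1000)
c=read_camera("side");crop(c,185,130,180,150,4,"pics/s5.png")
E
```

```text
t: 6.83
tool_pos: [0.6388, 0.019, 0.2327]
orientation: [1.856, 2.533, -0.004]
force: [-1.2, -8.8, 1.6]
opening: 0.0008
t 6.83 jig xy mm [50.4  9.6] tip z mm 46.7 tooly jig deg 25.5 tilt [-3.0e-04 -2.7e-03 -1.0e+00] F [-1.2 -8.8  1.6] q [-0.05  0.37  1.53 -0.    1.24 -0.35] op 0.0008
rel tool mm [-13.01561479  49.58864864]
```

View pics/s5.png

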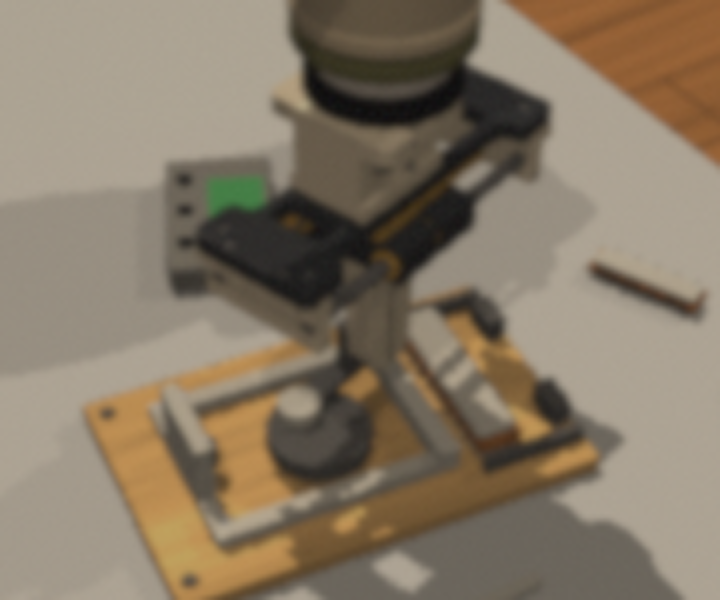

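The lever now points forward and left, and the slide and harmonica haven't moved. About 60° remains.

```bash
python3 -m creep '[[[0.37,0.07,0],[0,0,-4]],[[0.37,0.07,0],[0,0,-4]],[[0.37,0.07,0],[0,0,-4]],[[0.37,0.07,0],[0,0,-4]],[[0.36,0.07,0],[0,0,-4]],[[0.36,0.07,0],[0,0,-4]],[[0.36,0.07,0],[0,0,-4]],[[0.36,0.07,0],[0,0,-4]],[[0.36,0.07,0],[0,0,-4]],[[0.36,0.07,0],[0,0,-4]],[[0.36,0.07,0],[0,0,-4]],[[0.36,0.07,0],[0,0,-4]]]'
python3 - <<'E'
from h import *
p,M=where()
a=M[:2,:2].T@(p[:2]-O);print("rel tool mm",a*1000)
c=read_camera("side");crop(c,185,130,180,150,4,"pics/s6.png")
E
```

```text
t: 7.88
tool_pos: [0.619, 0.0569, 0.2329]
orientation: [0.665, 3.067, -0.003]
force: [5.8, -9.0, -2.9]
opening: 0.0002
t 7.88 jig xy mm [25.5 44.4] tip z mm 46.9 tooly jig deg 73.5 tilt [ 0.0026 -0.0026 -1.    ] F [ 5.8 -9.  -2.9] q [ 0.01  0.33  1.59 -0.    1.23 -1.13] op 0.0002
rel tool mm [-11.85139379  49.84456268]
```

View pics/s6.png

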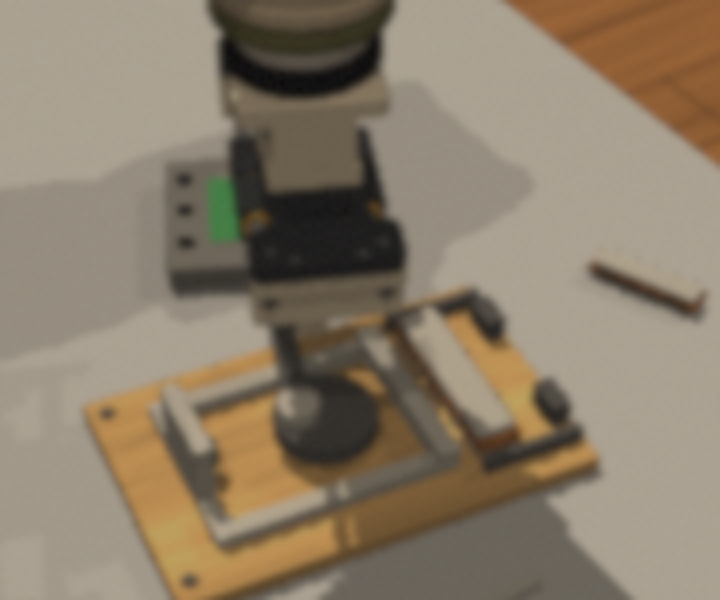

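```bash
python3 -m creep '[[[0.36,0.07,0],[0,0,-4]],[[0.36,0.07,0],[0,0,-4]],[[0.36,0.07,0],[0,0,-4]],[[0.2,0.03,0],[0,0,-2]],[[0,0,0],[0,0,0]]]'
python3 - <<'E'
from h import *
p,M=where()
a=M[:2,:2].T@(p[:2]-O);print("rel tool mm",a*1000)
E
```

```text
t: 8.35
tool_pos: [0.6079, 0.064, 0.2331]
orientation: [0.287, 3.125, -0.002]
force: [5.3, -4.9, -3.4]
opening: 0.0001
t 8.35 jig xy mm [13.5 50. ] tip z mm 47.1 tooly jig deg 87.47 tilt [ 0.0035 -0.0015 -1.    ] F [ 5.3 -4.9 -3.4] q [ 0.02  0.3   1.62 -0.    1.22 -1.37] op 0.0001
rel tool mm [-11.28331461  50.50797246]
```

```bash
python3 -m creep '[[[0.08,0,0],[0,0,-1]],[[0,0,0],[0,0,0]],[[-1,0,0],[0,0,0]],[[-1.5,0,0],[0,0,0]],[[0,0,-3],[0,0,0]],[[0,0,-4],[0,0,-1.5]],[[0,0,-4],[0,0,0]],[[0,0,0],[0,0,0]],[[0,0,0],[0,0,0]]]'
python3 - <<'E'
from h import *
shift(-100,0,150)
c=read_camera("side");crop(c,185,130,180,150,4,"pics/s7.png")
E
```

```text
t: 9.1
tool_pos: [0.6323, 0.061, 0.347]
orientation: [0.222, 3.126, 0.002]
force: [0.2, 1.1, 0.2]
opening: 0.0002
t 9.1 jig xy mm [38.  50.3] tip z mm 161.0 tooly jig deg 89.84 tilt [ 7.5e-03  5.0e-04 -1.0e+00] F [0.2 1.1 0.2] q [ 0.02  0.25  1.46  0.    1.43 -1.41] op 0.0002
shift cm [13.8  -5.07  0.99]
```

View pics/s7.png

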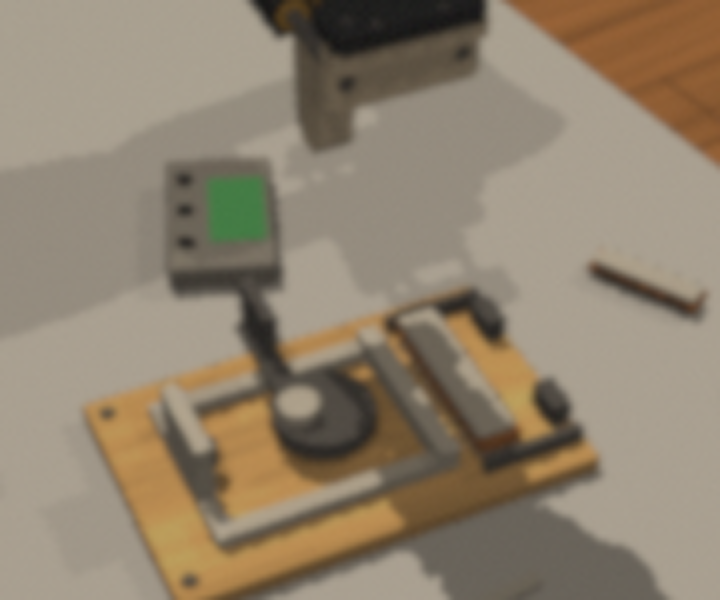

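The lever now points left: the thumb plate's top runs from s7 (243, 287) to about (262, 320), and the slide is still back. I'll compute the lever angle.

Run:
```python
from h import *
s=read_camera("side")
S=lambda u,v:(185+u/4,130+v/4)
for uv in((243,287),(262,320)): print(toj(ray(s,S(*uv),.072))*1000)
for y in(34,52,70): print(y,[(4*(proj(s,[*tow(x,y/1000),.072])-[185,130])).round() for x in(-.004,.004)])
m=s["img"].astype(int).max(2)
```

```text
[-3.57256981 61.20582074]
[-4.2657765  33.56426768]
34 [array([262., 319.]), array([276., 315.])]
52 [array([249., 298.]), array([263., 294.])]
70 [array([236., 277.]), array([250., 273.])]
```

Both points of the plate's rear edge lie at x of about -4 mm, so the lever is straight left and the cam is at its stop. Next I move behind the push plate.

```bash
python3 -m creep '[[[2,-0.7,0],[0,0,0]],[[2.5,-0.9,0],[0,0,0]],[[2.5,-0.9,0],[0,0,0]],[[2.5,-0.9,0],[0,0,0]],[[2.3,-0.9,0],[0,0,0]],[[2,-0.8,0],[0,0,0]],[[0,0,0],[0,0,0]],[[0,0,0],[0,0,0]]]'
python3 - <<'E'
from h import *
shift(-97,0,30)
c=read_camera("side");crop(c,165,130,200,150,4,"pics/s8.png")
E
```

```text
t: 9.87
tool_pos: [0.486, 0.0297, 0.341]
orientation: [-0.223, -3.131, -0.0]
force: [0.9, -0.5, -0.8]
opening: 0.0005
t 9.87 jig xy mm [-102.5   -0.9] tip z mm 155.0 tooly jig deg 89.81 tilt [-2.5e-03  3.0e-04 -1.0e+00] F [ 0.9 -0.5 -0.8] q [-0.04 -0.14  1.87  0.    1.41 -1.47] op 0.0005
shift cm [-0.58  0.09 12.5 ]
```

View pics/s8.png

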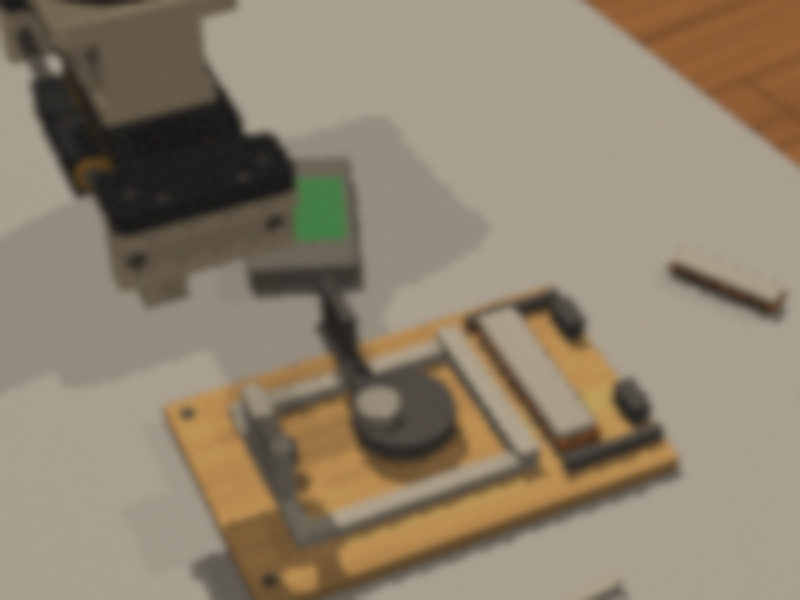

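```bash
python3 -m creep '[[[0,0,1.5],[0,0,0]],[[0,0,2.5],[0,0,0]],[[0,0,2.5],[0,0,0]],[[0,0,2.2],[0,0,0]],[[0,0,1.8],[0,0,0]],[[0,0,1.2],[0,0,0]],[[0,0,0.8],[0,0,0]],[[0,0,0],[0,0,0]],[[0,0,0],[0,0,0]]]'
python3 - <<'E'
from h import *
shift(-80,0,30)
c=read_camera("side");crop(c,165,130,200,150,4,"pics/s9.png")
E
```

```text
t: 10.67
tool_pos: [0.4876, 0.0299, 0.2178]
orientation: [-0.222, -3.133, -0.0]
force: [0.3, 0.3, 1.0]
opening: 0.0004
t 10.67 jig xy mm [-101.    -0.5] tip z mm 31.8 tooly jig deg 89.84 tilt [-3.e-04  0.e+00 -1.e+00] F [0.3 0.3 1. ] q [-0.04  0.01  1.97  0.    1.16 -1.47] op 0.0004
shift cm [-2.1   0.06  0.18]
```

View pics/s9.png

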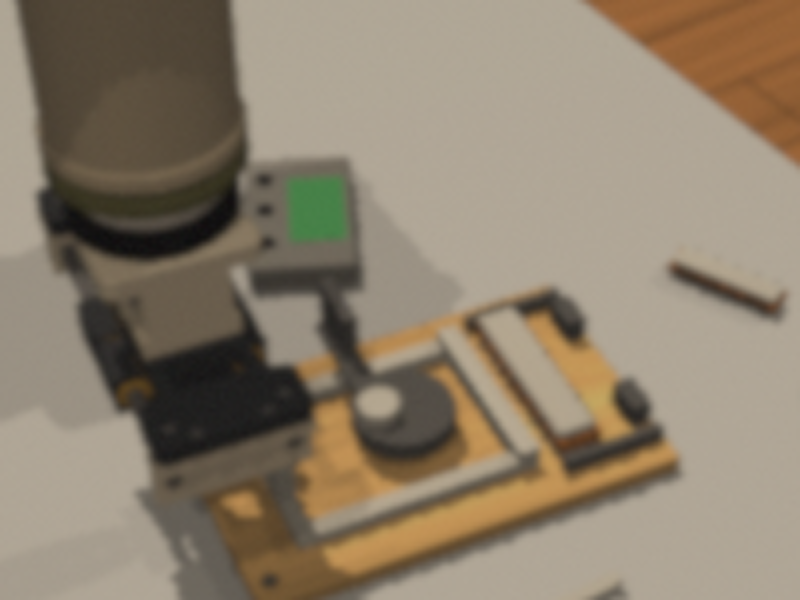

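```bash
python3 -m creep '[[[-1,0,0],[0,0,0]],[[-0.8,0,0],[0,0,0]],[[-0.3,0,0],[0,0,0]],[[-0.3,0,0],[0,0,0]],[[-0.3,0,0],[0,0,0]],[[-0.3,0,0],[0,0,0]],[[-0.3,0,0],[0,0,0]],[[-0.3,0,0],[0,0,0]],[[-0.3,0,0],[0,0,0]],[[-0.3,0,0],[0,0,0]],[[-0.3,0,0],[0,0,0]],[[0,0,0],[0,0,0]]]'
python3 - <<'E'
from h import *
where()
c=read_camera("side");crop(c,165,130,200,150,4,"pics/s10.png")
E
```

```text
t: 11.72
tool_pos: [0.5322, 0.0234, 0.2177]
orientation: [0.222, 3.133, 0.0]
force: [0.1, 0.4, 0.9]
opening: 0.0002
t 11.72 jig xy mm [-55.9  -0.8] tip z mm 31.7 tooly jig deg 89.84 tilt [ 4.e-04 -0.e+00 -1.e+00] F [0.1 0.4 0.9] q [-0.05  0.13  1.85  0.    1.16 -1.48] op 0.0002
```

View pics/s10.png

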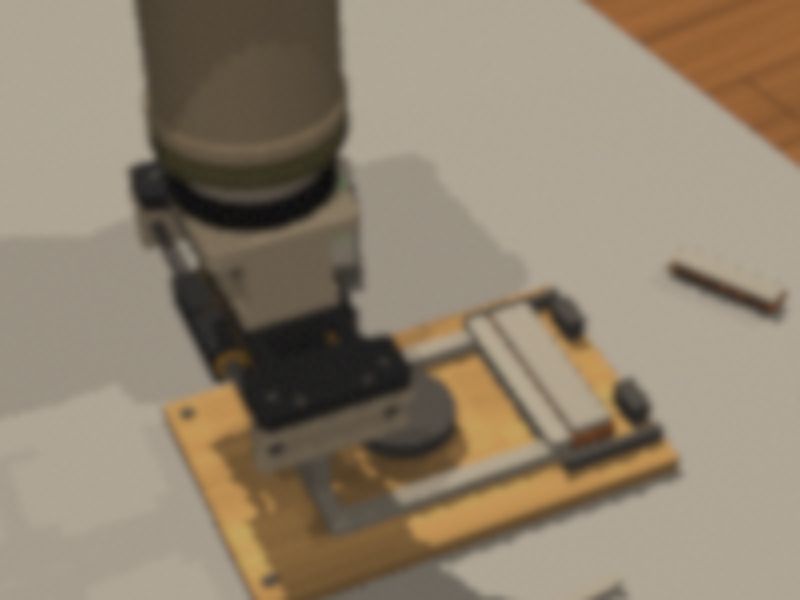

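The slide and jaw are forward, and the harmonica is moving straight with the jaw. I'll finish slowly and watch the force.

```bash
python3 -m creep '[[[-0.2,0,0],[0,0,0]],[[-0.2,0,0],[0,0,0]],[[-0.2,0,0],[0,0,0]],[[-0.15,0,0],[0,0,0]],[[-0.15,0,0],[0,0,0]],[[-0.1,0,0],[0,0,0]],[[0,0,0],[0,0,0]]]'
python3 -c "
from h import *
where()"
python3 -m creep '[[[-0.1,0,0],[0,0,0]],[[-0.1,0,0],[0,0,0]],[[-0.05,0,0],[0,0,0]],[[0,0,0],[0,0,0]]]'
python3 -c "
from h import *
where()"
```

```text
t: 12.35
tool_pos: [0.5418, 0.022, 0.2177]
orientation: [0.222, 3.134, -0.0]
force: [-2.2, 0.4, 0.1]
opening: 0.0005
t 12.35 jig xy mm [-46.2  -0.8] tip z mm 31.7 tooly jig deg 89.84 tilt [ 2.e-04 -0.e+00 -1.e+00] F [-2.2  0.4  0.1] q [-0.05  0.15  1.82 -0.    1.17 -1.48] op 0.0005
t: 12.68
tool_pos: [0.5437, 0.0218, 0.2176]
orientation: [-0.222, -3.132, -0.0]
force: [-7.0, 1.2, 4.3]
opening: 0.0005
t 12.68 jig xy mm [-44.3  -0.8] tip z mm 31.6 tooly jig deg 89.85 tilt [-1.8e-03  1.0e-04 -1.0e+00] F [-7.   1.2  4.3] q [-0.05  0.16  1.82  0.    1.17 -1.48] op 0.0005
```

```bash
python3 -m creep '[[[-0.1,0,0],[0,0,0]],[[-0.1,0,0],[0,0,0]],[[0,0,0],[0,0,0]],[[0,0,0],[0,0,0]]]'
python3 - <<'E'
from h import *
where()
c=read_camera("side");crop(c,245,180,110,80,7,"pics/s11.png")
E
```

```text
t: 13.02
tool_pos: [0.5444, 0.0217, 0.2175]
orientation: [-0.221, -3.128, -0.0]
force: [-18.0, 2.3, 13.8]
opening: 0.0005
t 13.02 jig xy mm [-43.5  -0.7] tip z mm 31.5 tooly jig deg 89.86 tilt [-6.e-03  5.e-04 -1.e+00] F [-18.    2.3  13.8] q [-0.05  0.16  1.81  0.    1.17 -1.48] op 0.0005
```

View pics/s11.png

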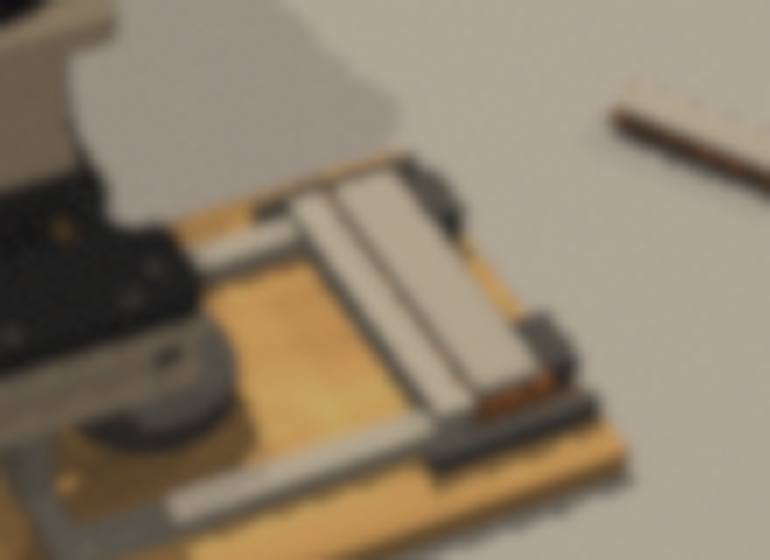

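The force climbed to 18 N with almost no more travel, at exactly the 30 mm that was expected. The picture shows the harmonica against both blocks. I'll back off, raise the arm and verify with a clear top view.

```bash
python3 -m creep '[[[0.2,0,0],[0,0,0]],[[0.5,0,0],[0,0,0]],[[1,0,0],[0,0,0]],[[1.5,0,0],[0,0,0]],[[1,0,-1],[0,0,0]],[[0,0,-3],[0,0,0]],[[0,0,-4],[0,0,0]],[[0,0,-4],[0,0,0]],[[0,2,-2],[0,0,0]],[[0,4,0],[0,0,0]],[[0,4,0],[0,0,0]],[[0,4,0],[0,0,0]]]'
python3 -m creep '[[[0,4,0],[0,0,0]],[[0,4,0],[0,0,0]],[[0,4,0],[0,0,0]],[[0,4,0],[0,0,0]],[[0,2,0],[0,0,0]],[[0,0,0],[0,0,0]],[[0,0,0],[0,0,0]]]'
python3 - <<'E'
from h import *
where()
c=read_camera("top");crop(c,230,175,120,145,4,"pics/t12.png")
E
```

```text
t: 14.07
tool_pos: [0.5248, 0.1672, 0.3593]
orientation: [0.225, 3.13, 0.002]
force: [1.0, 0.7, -1.1]
opening: 0.0008
t: 14.65
tool_pos: [0.5495, 0.3453, 0.3575]
orientation: [0.219, 3.133, -0.0]
force: [0.2, -0.7, 0.2]
opening: 0.0001
t 14.65 jig xy mm [-83.2 320.4] tip z mm 171.5 tooly jig deg 89.96 tilt [ 6.e-04 -1.e-04 -1.e+00] F [ 0.2 -0.7  0.2] q [ 0.48  0.29  1.4  -0.    1.46 -0.95] op 0.0001
```

View pics/t12.png

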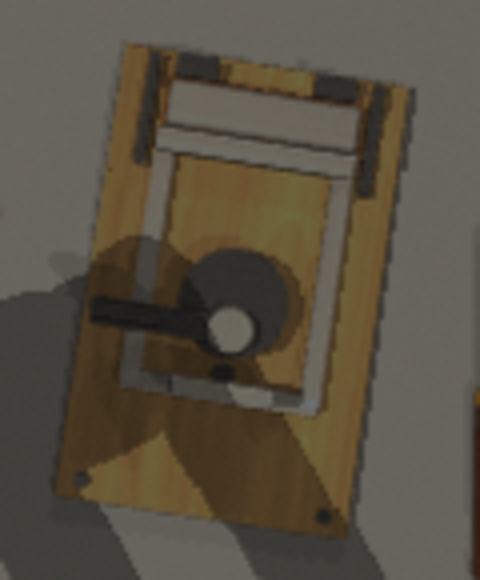

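Run:
```python
from h import *
c=read_camera("top")
P=lambda u,v:(230+u/4,175+v/4)
print("harm front",[toj(ray(c,P(*p),.032))*1000 for p in((172,80),(362,108))])
print("jaw rear",[toj(ray(c,P(*p),.028))*1000 for p in((156,149),(354,178))])
print("lever",[toj(ray(c,P(*p),.072))*1000 for p in((92,309),(160,318))])
full=cv2.imread("pics/top0.png");d=cv2.absdiff(full,c["img"][:,:,::-1].copy())
cv2.imwrite("pics/tf.png",c["img"][:,:,::-1])
```

```text
harm front [array([120.50085541,  46.71788271]), array([121.40077735, -50.94486143])]
jaw rear [array([84.85848979, 49.34398759]), array([ 85.81215117, -52.40509931])]
lever [array([-1.46913182, 67.26191715]), array([-0.76230649, 34.33211447])]
```

View pics/tf.png

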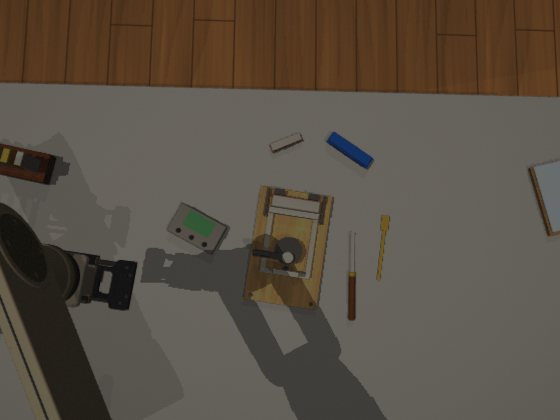

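Run:
```python
from h import *
c=read_camera("top")
P=lambda u,v:(230+u/4,175+v/4)
a=cv2.imread("pics/top0.png");b=cv2.imread("pics/tf.png")
for n,im in(("before",a),("after",b)):
  for y in(-15,0,15):   # brightness profile along jig x at z=.03
    xs=np.arange(50,132,1.5);v=[]
    for x in xs:
        u=proj(c,[*tow(x/1000,y/1000),.030]);v.append(int(cv2.getRectSubPix(im,(1,1),(float(u[0]),float(u[1])))[0,0].min()))
    print(n,y,list(zip(xs.astype(int).tolist(),v)) if y==0 else "")
```

```text
before -15 
before 0 [(50, 41), (51, 41), (53, 42), (54, 41), (56, 43), (57, 79), (59, 89), (60, 89), (62, 88), (63, 86), (65, 86), (66, 81), (68, 60), (69, 47), (71, 43), (72, 46), (74, 47), (75, 46), (77, 42), (78, 33), (80, 59), (81, 77), (83, 87), (84, 88), (86, 87), (87, 86), (89, 85), (90, 86), (92, 86), (93, 86), (95, 85), (96, 85), (98, 84), (99, 82), (101, 78), (102, 55), (104, 40), (105, 38), (107, 45), (108, 48), (110, 48), (111, 48), (113, 47), (114, 47), (116, 48), (117, 49), (119, 50), (120, 50), (122, 49), (123, 49), (125, 49), (126, 50), (128, 52), (129, 52), (131, 51)]
before 15 
after -15 
after 0 [(50, 54), (51, 54), (53, 55), (54, 55), (56, 54), (57, 54), (59, 54), (60, 53), (62, 54), (63, 54), (65, 53), (66, 53), (68, 52), (69, 51), (71, 50), (72, 51), (74, 50), (75, 51), (77, 51), (78, 51), (80, 50), (81, 50), (83, 48), (84, 41), (86, 75), (87, 94), (89, 96), (90, 95), (92, 93), (93, 91), (95, 91), (96, 76), (98, 60), (99, 55), (101, 78), (102, 89), (104, 93), (105, 92), (107, 92), (108, 91), (110, 91), (111, 91), (113, 92), (114, 91), (116, 91), (117, 90), (119, 89), (120, 78), (122, 53), (123, 43), (125, 44), (126, 49), (128, 53), (129, 54), (131, 54)]
after 15
```

The jaw face moved from about x 68 to 97.5 mm, so travel is roughly 29.5 mm. The jaw is against the harmonica, which puts its front face at about 125 mm, on the fence. I'm handing in.

```bash
python3 -c "
from plant import *
print(close_job())"
```

```text
the job is handed in; nothing more can be done
None
```

I pushed the cam's lever counter-clockwise to its stop with closed fingers while the slide was still back. Then I pushed the slide forward by its rear plate until it blocked, backed the arm off, and handed in at about 15 s. No verdict was reported.

Last checks:
- **Cam:** the lever points straight left within 1–2° in both cameras.
- **Slide:** the jaw moved about 29.5 mm. Resistance rose to 18 N over the last 0.8 mm, right at the expected home position.
- **Harmonica:** it lies square within about 0.01 rad, with the jaw behind it. The fingers were never near it, and the arm is well clear of the fixture.
- **Bystanders:** the tuner, scraper and lifter look unmoved in the top view. I did not measure them.

One reading disagreed. The harmonica's visible top front edge measured x 121 mm instead of 125. I take this as the cover being set in, because the top also measured 22 mm deep before the push, against the 27 mm given. The jaw position and the hard stop both put the front face on the fence.

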